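Slide a board carrier out of its lipped guide and hold it up level

TASK

Draw the carrier plate by its bow handle along its guide until it is out from under the two overhanging lips, then lift it off the apron, at least 10 cm up. Keep the carrier level so that the circuit board lying loose on it stays where it is, do not touch the board or shift the other things on the bench, and finish while holding the carrier up, level and still.

Things in the scene. Friction and masses are not known exactly. Their poses are not given: they have to be found in the camera images.
- guide: loading guide fixed to the bench: dark steel base plate 166 x 90 x 6 mm; origin centre of its underside, z up. Rails with overhanging lips stand on its +x half, x = 6 to 80 mm, with a stop at x = 77; the lips (14.5 to 18.5 mm above the bench, inner edges at y = +/-28 mm) cover the carrier's side edges by 7 mm. The -x half is an open apron, turned towards the robot; place and yaw vary
- guide_apron (a point): where the middle of the carrier plate lies when drawn fully out onto the apron: 40 mm towards -x from the guide's origin, 8.5 mm above the bench; axes as the guide's. The carrier slides along the guide's -x; it is clear of the lips once its centre is 32 mm or more towards -x from the guide's origin, and still wholly on the apron to 45 mm
- carrier_handle (a point): centre of the grip bar of the bow handle: grey bar 70 mm long (x), 14 mm thick (y), 14 mm high, on two legs at x = +/-32.5 mm, 60 mm free between them; 74 mm above the bench at the start, 65.5 mm above the middle of the plate, with 46 mm of air from the bar down to the board's parts. Carrier axes: x sliding direction, along the bar; z up. The centre of mass lies under this point
- carrier_plate (a point): middle (half-way up) of the carrier's flat aluminium plate, 76 x 70 x 5 mm (x, y, z), about 180 g with the handle; it lies loose on the guide's base plate with 2 mm play to each rail and 3.5 mm under the lips. At the start it is 20 to 37 mm towards +x from the guide's origin. Axes as the handle's
- board_center (a point): blue square circuit board, 50 x 50 mm, 10 mm high over its parts, about 30 g, lying loose on the carrier plate under the handle, held by friction alone. The point is the centre of its 2 mm thick base, 1 mm above its underside; z up
- reel: bystander: small solder reel lying flat, 53 x 56 x 20 mm, origin under its centre
- battery: bystander: 9 V block battery lying flat, 50 x 27 x 18 mm, origin under its centre

How it is judged:
On the way, in this order (a step that is already met when the one before it is completed fails the run):
1. the carrier is drawn forward out from under the lips while still down on the guide (x of carrier_plate in the frame of guide below -0.031 m and z of carrier_plate in the frame of guide below 0.03 m).
2. the carrier is lifted clear (height (world z) of carrier_plate above 0.1 m and angle between carrier_plate's own z axis and vertical below 0.12 rad), for 0.2 s.
At the end, for the whole second after the job is handed in: the gripper holds the carrier, its plate over 100 mm above the bench and off the guide, level within 0.12 rad and still (under 20 mm/s, 0.15 rad/s); the board, untouched by the fingers, lies flat on the plate, its centre within 12 mm of the plate's in x and y (all of step 2 and contact force between the fingers and carrier above 1 N and contact force between guide and carrier below 0.01 N and contact force between the fingers and board below 0.01 N and linear speed of carrier below 0.02 m/s and angular speed of carrier below 0.15 rad/s and angle between board_center's own z axis and vertical below 0.15 rad and x of board_center in the frame of carrier_plate between -0.012 and 0.012 m and y of board_center in the frame of carrier_plate between -0.012 and 0.012 m and z of board_center in the frame of carrier_plate between 0 and 0.008 m); the arm keeps its last pose, push and grip.
It fails at once if the carrier is tipped by more than 0.25 rad (angle between carrier_plate's own z axis and vertical above 0.25 rad).
It fails at once if the fingers touch the board (contact force between the fingers and board above 0.5 N).
It fails at once if the reel is shifted by more than 15 mm (distance of reel from where it was at the start of the episode above 0.015 m).
It fails at once if the battery is shifted by more than 15 mm (distance of battery from where it was at the start of the episode above 0.015 m).
It also fails if it takes over 42 s, if anything falls off the work surface, if the arm or the gripper's body presses on something with over 40 N, if the wrist force passes 120 N, or if a joint passes its speed limit or range.

ROBOT

A 6-joint arm with a two-finger parallel gripper is mounted at the origin on a cart in front of the work surface, level with it; the furniture and walls round the work are solid. World frame = base frame: x ahead of the robot, y to its left, z up, the work surface at z = 0. Lengths are in m, angles in rad, forces in N, time in s.
With the tool pointing down it reaches from about 0.375 to 0.9 m from the base axis. Payload 3.1 kg.
Tool frame: the origin (TCP) lies at the centre of the arm's flange, where the gripper is bolted on; the fingertips stand 173 mm ahead of it and the grasp point (between the pads) lies 155 mm ahead of it; z points along the fingers, y is the line along which they close (so a half turn about z gives the same grasp; the last joint's range is limited). The gripper opens to 85 mm and grips with 20 to 120 N. Pads are 22 mm wide; open, the fingers measure 114 mm over their backs; the gripper's body (76 mm by 85 mm) begins 54 mm behind the grasp point. The pads swing forward as they close: fully open they stand 13 mm farther back than shut.
Start: joints at [1.085, 0.527, 1.433, -0, 1.181, -0.178], TCP at [0.189, 0.596, 0.405] pointing down, gripper open.
Joint ranges: [-3.08, 3.08], [-0.75, 2.2], [0.22, 2.44], [-1.43, 4.57], [0, 2.65], [-2.85, 2.85]. Speed limits (rad/s): [2.79, 2.79, 3.14, 3.14, 3.14, 3.14].

INTERFACE

Orientations are given as a unit quaternion [x, y, z, w].
In Python, from station import * gives the robot as it stands.
- The arm moves only by the shell command python3 -m jog 'ROWS' [OPENING] [FORCE]. ROWS is a JSON object of lists of equal length, an entry for each row: "linear": the shift along the world's x, y, z in mm, a list of three; "turn": the turn about the world's z in units of 5 degrees (1.0 is 5 degrees). A call has 1 to 12 rows; each row shifts and turns the commanded pose from where the row before left it; what a row does not reach is not made up. A row lasts 1/8 s, in which the tool goes at most 62.5 mm and 10.7 degrees, less where a joint would pass 70% of its speed; a pose out of reach is approached as far as the arm can. A call is refused whole if a number of a shift passes 62.5 or a number of a turn 1, either way. A call with a gripper value outside its range is refused whole. OPENING is the opening, from 0 (shut) to 1 (fully open), set as the call begins (- or left out, the last holds). The fingers move at their own pace and stop on an object; FORCE is the grip in N (left out, the last holds). Time passes only in rows, so rows that do not move let the fingers close. It gives the time, the measured TCP pose, the force, the opening and the grip force at its end, in the units of the state.
- sense(): the state, without advancing time (a new reading comes with each control period).
- snapshot(name): name is "side" or "top" or "wrist"; returns the picture (384x512x3 uint8, red, green, blue); there is no depth.
- get_calibration(name): a dict with "fx", "fy", "cx", "cy" (pixels), "dist_coeffs" ([k1, k2, p1, p2, k3] as OpenCV has them; the pictures are not rectified), "world_to_cam" (4x4, takes a point from world to camera coordinates). Camera axes: x right, y down, z forward; pixel columns grow to the right and rows downward; lengths in m; the calibration is good to about 2 mm. A picture is of the moment at which its call begins: read the wrist's pose just before it. get_calibration takes no time and is no camera call; for the wrist camera it gives the pose at the moment of the call.
- sign_off(): hands the job in; it is judged then, once.
The state is a dict: "t": time; "q": joint angles; "qd": joint speeds; "tau": joint torques, N m; "tcp_pos": TCP position; "tool_rot": TCP orientation; "force": force on the tool from outside, world axes, zero at the start; "ft_torque": the same for the moment, N m; "finger_gap": opening from 0.0 (shut) to 1.0 (fully open); "gripper_force": force on a finger pad.
Only numpy, scipy, OpenCV 4.12 (cv2) and the standard library are available. Lean on these libraries where they do the work, as an engineer would, in place of code of your own. Each camera call takes 0.05 s, during which the arm holds its last target. There are 200 camera calls.

## Working session

There is one attempt and no reset: what is moved stays moved. The work goes in short steps, Python scripts to look and compute and a shell command to move; the robot and the scene stay as the last step left them, time stands still between calls to the robot, and variables do not carry over. Pictures are saved under pics/ and viewed, at most 10 in all, crops included, and the job is handed in when it is done.

```bash
mkdir -p pics
python3 - <<'E'
from station import *
import cv2
for n in("top","side"):
    im=snapshot(n); cv2.imwrite(f"pics/{n}0.png",cv2.resize(im[:,:,::-1],(800,600),interpolation=cv2.INTER_CUBIC))
s=sense(); print(s["t"],s["tcp_pos"],s["tool_rot"],s["finger_gap"])
E
```

```text
0.1 [0.18856799 0.59555764 0.40384085] [ 1.52799293e-01  9.88256768e-01 -9.12762144e-04 -3.22942790e-04] 0.9983281971516252
```

View pics/top0.png

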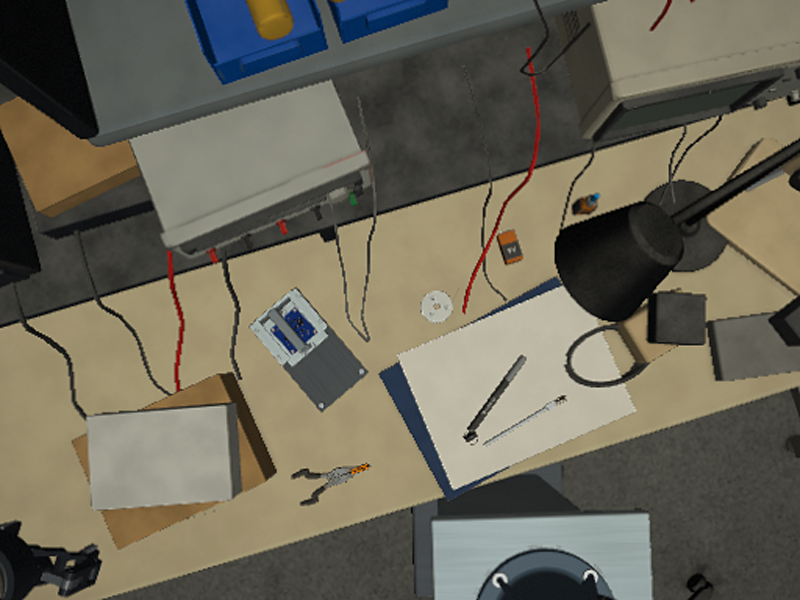

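View pics/side0.png

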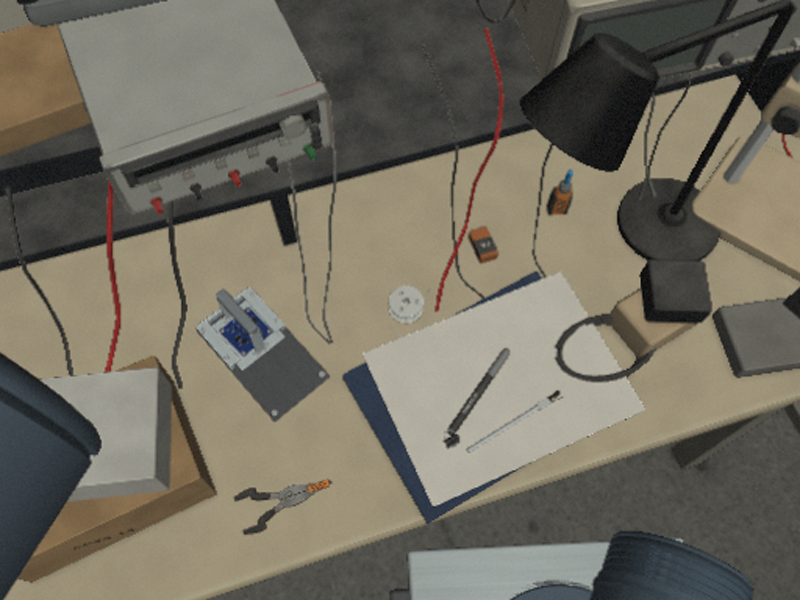

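The top view shows the guide at about (308,350), with the apron's near corners at (322,410) and (366,372) and the bar from about (277,308) to (304,350). In the side view the bar runs from about (222,294) to (260,348). I'll enlarge both.

Run:
```python
import cv2,numpy as np
a=cv2.imread("pics/top0.png")[270:420,235:385]; b=cv2.imread("pics/side0.png")[275:425,190:340]
cv2.imwrite("pics/c.png",np.hstack([cv2.resize(x,(400,400),interpolation=cv2.INTER_CUBIC)for x in(a,b)]))
```

```text
(no output)
```

View pics/c.png

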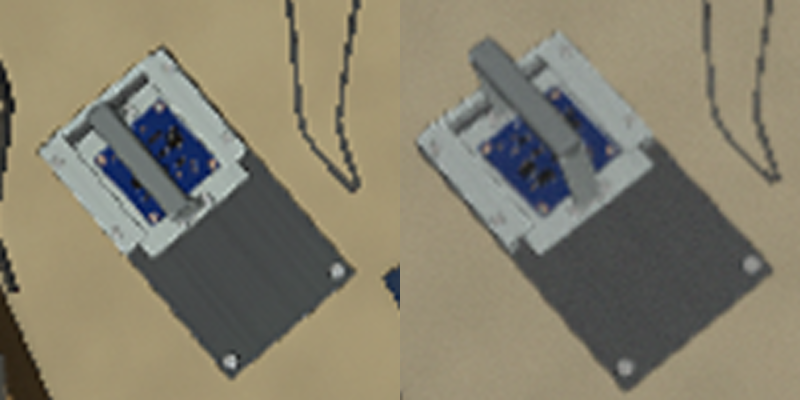

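The crops show, in crop pixels:

| Feature | Top | Side |
|---|---|---|
| Apron near corners | (232,378), (355,271) | (225,390), (372,270) |
| Far rail corners | (38,150), (163,47) | not read |
| Bar top axis | (97,110) to (186,208) | (80,45) to (170,146) |

```bash
cat > h.py <<'E'
from station import *
import cv2,numpy as np
def ray(name,uv,z,c=None):
    c=c or get_calibration(name)
    K=np.array([[c["fx"],0,c["cx"]],[0,c["fy"],c["cy"]],[0,0,1.]])
    n=cv2.undistortPoints(np.array([[uv]],float),K,np.array(c["dist_coeffs"]))[0,0]
    T=np.array(c["world_to_cam"]);R=T[:3,:3];o=-R.T@T[:3,3];d=R.T@np.array([n[0],n[1],1])
    return o+d*(z-o[2])/d[2]
E
python3 - <<'E'
from h import *
np.set_printoptions(precision=4,suppress=True)
def px(p,off): return ((np.array(p)+.5)*.375+off)*.64-.5
for n,off,ps in(("top",(235,270),[(232,378),(355,271),(38,150),(163,47),(97,110),(186,208)]),("side",(190,275),[(225,390),(372,270),(17,140),(160,32),(80,45),(170,146)])):
    zs=[.006,.006,.0185,.0185,.081,.081]
    w=[ray(n,px(p,np.array(off)),z) for p,z in zip(ps,zs)]
    for x in w: print(n,x)
    u=(w[0]+w[1]-w[2]-w[3])/2; print("guide -x dir",np.degrees(np.arctan2(u[1],u[0])),np.linalg.norm(u[:2]))
    v=w[5]-w[4]; print("bar",np.degrees(np.arctan2(v[1],v[0])),np.linalg.norm(v),(w[4]+w[5])/2, "g.origin",sum(w[:4])/4)
E
```

```text
top [0.3104 0.3145 0.006 ]
top [0.3668 0.2458 0.006 ]
top [0.4374 0.4166 0.0185]
top [0.4919 0.3474 0.0185]
top [0.4538 0.3733 0.081 ]
top [0.4022 0.3284 0.081 ]
guide -x dir -141.08619494684248 0.16206365443554688
bar -138.96468336568532 0.068363506141115 [0.428  0.3509 0.081 ] g.origin [0.4016 0.3311 0.0122]
side [0.3098 0.313  0.006 ]
side [0.3652 0.2441 0.006 ]
side [0.4361 0.4135 0.0185]
side [0.4913 0.3463 0.0185]
side [0.4543 0.3718 0.081 ]
side [0.4013 0.3292 0.081 ]
guide -x dir -141.2264573252535 0.1618410139755964
bar -141.16841850682476 0.06801323971839549 [0.4278 0.3505 0.081 ] g.origin [0.4006 0.3292 0.0122]
```

```bash
python3 -m jog '{"linear":[[20,-20,0],[20,-20,0],[20,-20,0],[20,-20,0],[20,-20,0],[20,-20,0],[20,-20,0],[20,-20,0],[20,-21,0],[20,-21,0],[20,-21,0],[19,-22,0]],"turn":[0.94,0.94,0.94,0.94,0.94,0.94,0.94,0.94,0.94,0.94,0.94,0.94]}' 1.0 60
python3 -m jog '{"linear":[[0,0,-25],[0,0,-25],[0,0,-20],[0,0,0],[0,0,0]],"turn":[0,0,0,0,0]}'
python3 - <<'E'
from h import *
s=sense();print(s["t"],s["tcp_pos"],s["tool_rot"],s["q"],s["finger_gap"],s["force"])
c=get_calibration("wrist");im=snapshot("wrist")
cv2.imwrite("pics/w1.png",cv2.resize(im[:,:,::-1],(800,600),interpolation=cv2.INTER_CUBIC))
def proj(p):
    T=np.array(c["world_to_cam"]);K=np.array([[c["fx"],0,c["cx"]],[0,c["fy"],c["cy"]],[0,0,1.]])
    return cv2.projectPoints(np.array([p],float),cv2.Rodrigues(T[:3,:3])[0],T[:3,3],K,np.array(c["dist_coeffs"]))[0].ravel()/.64
t=np.radians(38.85);d=np.array([np.cos(t),np.sin(t),0])
for k in(-.035,0,.035): print("bar",k,proj(np.array([.428,.3505,.081])+k*d))
E
```

```text
t: 1.6
tcp_pos: [0.4282, 0.35, 0.4043]
tool_rot: [-0.334, 0.943, -0.0, -0.0]
force: [0.5, 1.0, 0.7]
finger_gap: 0.999
gripper_force: 0.0
t: 2.22
tcp_pos: [0.4279, 0.351, 0.3351]
tool_rot: [-0.332, 0.943, 0.0, 0.0]
force: [-0.4, 0.5, 0.4]
finger_gap: 0.997
gripper_force: 0.0
2.225 [0.427907   0.35098018 0.33513295] [-3.32393692e-01  9.43140675e-01  4.41038744e-05  3.13763654e-04] [ 4.85018557e-01  5.25246593e-01  1.68175615e+00 -5.14615283e-06
  9.33956228e-01 -1.76345564e+00] 0.997285340253164 [-0.3916084   0.52253537  0.36962145]
bar -0.035 [397.2849214  238.42925823]
bar 0 [397.27966345 303.964953  ]
bar 0.035 [397.27253762 364.10971573]
```

View pics/w1.png

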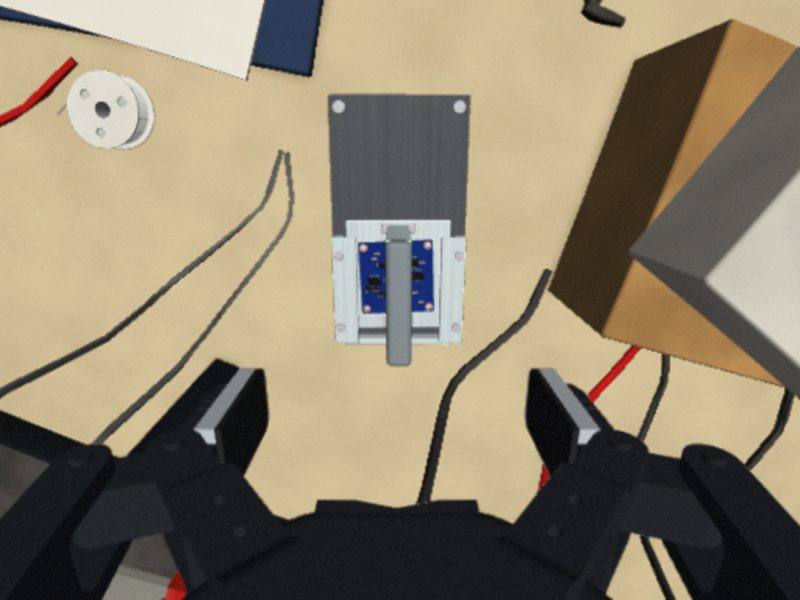

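The bar lies at column 398, rows 240–364, which matches the prediction (397, 238–364). The reel and the boxes stand clear of the fingers, so I go down and close.

```bash
python3 -m jog '{"linear":[[0,-0.5,-20],[0,0,-25],[0,0,-25],[0,0,-20],[0,0,-12],[0,0,-6],[0,0,0],[0,0,0]],"turn":[0,0,0,0,0,0,0,0]}'
python3 -m jog '{"linear":[[0,0,0],[0,0,0],[0,0,0],[0,0,0],[0,0,0],[0,0,0],[0,0,0],[0,0,0],[0,0,0],[0,0,0]],"turn":[0,0,0,0,0,0,0,0,0,0]}' 0 60
python3 - <<'E'
from h import *
im=snapshot("wrist")
cv2.imwrite("pics/w2.png",cv2.resize(im[:,:,::-1],(800,600),interpolation=cv2.INTER_CUBIC))
E
```

```text
t: 3.28
tcp_pos: [0.428, 0.3505, 0.2274]
tool_rot: [-0.332, 0.943, 0.0, 0.001]
force: [0.7, 0.5, -0.8]
finger_gap: 0.996
gripper_force: 0.0
t: 4.53
tcp_pos: [0.4277, 0.3504, 0.2267]
tool_rot: [-0.332, 0.943, 0.0, -0.0]
force: [-0.9, 0.9, 0.0]
finger_gap: 0.154
gripper_force: 60.6
```

View pics/w2.png

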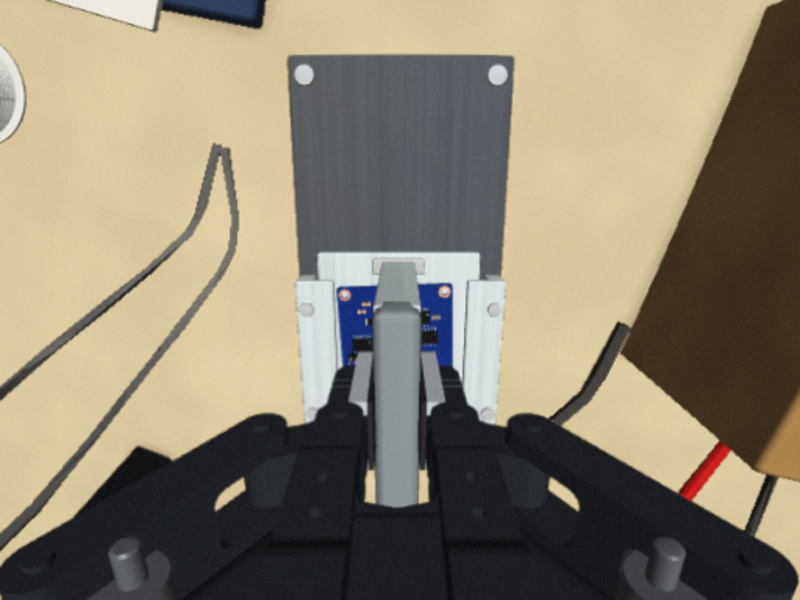

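The bar, at columns 375–420, is held squarely between the pads and the fingers are well clear of the board. I'll draw slowly, 36 mm first.

```bash
python3 -m jog '{"linear":[[-0.8,-0.6,0],[-1.6,-1.3,0],[-2.4,-1.9,0],[-3.1,-2.5,0],[-3.1,-2.5,0],[-3.1,-2.5,0],[-3.1,-2.5,0],[-3.1,-2.5,0],[-3.1,-2.5,0],[-2.3,-1.9,0],[-1.6,-1.3,0],[-0.8,-0.6,0]],"turn":[0,0,0,0,0,0,0,0,0,0,0,0]}'
```

```text
t: 6.08
tcp_pos: [0.3995, 0.3276, 0.2267]
tool_rot: [-0.332, 0.943, -0.0, -0.0]
force: [0.9, 2.3, -0.1]
finger_gap: 0.151
gripper_force: 60.6
```

```bash
python3 -m jog '{"linear":[[-0.8,-0.6,0],[-1.6,-1.3,0],[-2.4,-1.9,0],[-3.1,-2.5,0],[-3.1,-2.5,0],[-3.1,-2.5,0],[-3.1,-2.5,0],[-3.1,-2.5,0],[-3.1,-2.5,0],[-2.3,-1.9,0],[-1.6,-1.3,0],[-0.8,-0.6,0]],"turn":[0,0,0,0,0,0,0,0,0,0,0,0]}'
python3 - <<'E'
from h import *
im=snapshot("wrist");im2=snapshot("top")[160:300,130:270]
a=np.hstack([cv2.resize(im,(440,330)),cv2.resize(im2,(330,330),interpolation=cv2.INTER_CUBIC)])
cv2.imwrite("pics/w3.png",a[:,:,::-1])
E
```

```text
t: 7.58
tcp_pos: [0.3714, 0.305, 0.2267]
tool_rot: [-0.332, 0.943, -0.0, -0.0]
force: [1.0, -0.5, -2.7]
finger_gap: 0.151
gripper_force: 60.2
```

View pics/w3.png

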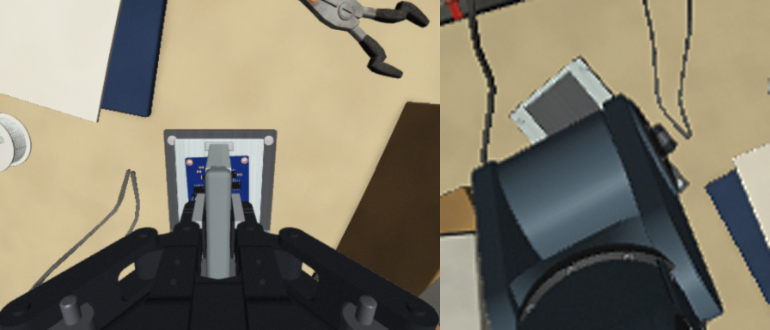

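The plate's front edge (row 137) is about 6 mm behind the apron's edge (row 130), so the centre is near −39 mm. That is clear of the lips and still on the apron, and the board hasn't moved. I'll lift.

```bash
python3 -m jog '{"linear":[[0,0,1],[0,0,2],[0,0,4],[0,0,6],[0,0,7],[0,0,7],[0,0,7],[0,0,7],[0,0,7],[0,0,6],[0,0,4],[0,0,2]],"turn":[0,0,0,0,0,0,0,0,0,0,0,0]}'
python3 -m jog '{"linear":[[0,0,2],[0,0,4],[0,0,6],[0,0,8],[0,0,9],[0,0,9],[0,0,9],[0,0,8],[0,0,6],[0,0,4],[0,0,2],[0,0,1]],"turn":[0,0,0,0,0,0,0,0,0,0,0,0]}'
python3 -m jog '{"linear":[[0,0,0],[0,0,0],[0,0,0],[0,0,0],[0,0,0],[0,0,0]],"turn":[0,0,0,0,0,0]}'
python3 - <<'E'
from h import *
im=snapshot("wrist");im2=snapshot("side")
a=np.hstack([cv2.resize(im,(400,300)),cv2.resize(im2,(400,300))])
cv2.imwrite("pics/w4.png",a[:,:,::-1])
E
```

```text
t: 9.18
tcp_pos: [0.3715, 0.3051, 0.287]
tool_rot: [-0.332, 0.943, 0.0, 0.0]
force: [0.1, 0.3, -2.7]
finger_gap: 0.151
gripper_force: 60.1
t: 10.68
tcp_pos: [0.3715, 0.3051, 0.3547]
tool_rot: [-0.332, 0.943, -0.0, -0.0]
force: [-0.4, -0.8, -1.7]
finger_gap: 0.149
gripper_force: 60.1
t: 11.42
tcp_pos: [0.3715, 0.3051, 0.3547]
tool_rot: [-0.332, 0.943, -0.0, -0.0]
force: [0.5, 0.8, -2.4]
finger_gap: 0.152
gripper_force: 60.1
```

View pics/w4.png

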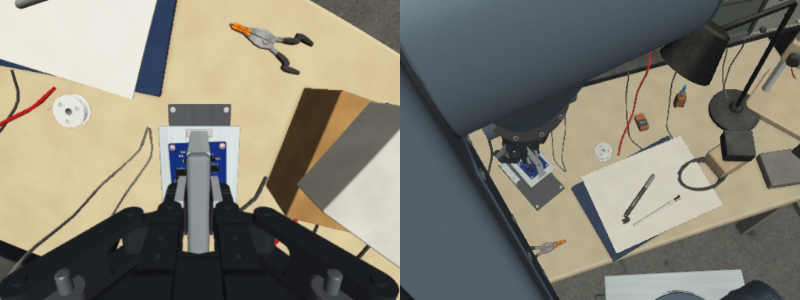

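The carrier is up, with its plate at about 136 mm and level. The board is still centred at about (200,160) in the wrist view, and the reel and battery are where they were.

```bash
python3 -c "
from station import *
print(sign_off())"
```

```text
the job is handed in; nothing more can be done
None
```

I drew the carrier out about 72 mm, clear of the lips, and lifted it about 128 mm. It was level and still in the gripper, with the board undisturbed, when I handed the job in at about 11.5 s; the hand-in returned no verdict.

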